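# Take the axle clip off the jack wheel with a hooked pick

## Robot

A 6-joint arm with a two-finger parallel gripper is mounted at the origin on the work surface. World frame = base frame: x ahead of the robot, y to its left, z up, the work surface at z = 0. Lengths are in m, angles in rad, forces in N, time in s.
With the tool pointing down it reaches from about 0.275 to 0.725 m from the base axis. Payload 15.9 kg.
Tool frame: the origin (TCP) lies between the finger pads; the fingertips stand 17 mm ahead of it and the grasp point (between the pads) lies 2 mm behind it; z points along the fingers, y is the line along which they close (so a half turn about z gives the same grasp; the last joint's range is limited). The gripper opens to 85 mm and grips with 20 to 120 N. Pads are 22 mm wide; open, the fingers measure 114 mm over their backs; the gripper's body (76 mm by 85 mm) begins 54 mm behind the grasp point. The pads swing forward as they close: fully open they stand 13 mm farther back than shut.
Start: joints at [1.109, 0.213, -0.034, 1.323, 0, 1.571], TCP at [0.223, 0.448, 0.217] pointing down, gripper open.
Joint ranges: [-2.98, 2.98], [-0.74, 1.72], [-1.14, 1.35], [-2.1, 2.04], [-1.57, 1.44], [-3.14, 3.14]. Speed limits (rad/s): [1.89, 1.89, 2.39, 2.57, 3.14, 3.14].

## Interface

Orientations are given as a rotation vector (axis times angle).
In Python, from plant import observe, snapshot, get_calibration, job, search_frame, masks_of, spot_point gives the robot as it stands. The module is installed in compiled form; this text tells all that it offers.
- The arm moves only by the shell command python3 -m handwheel 'ROWS' [FORCE]. ROWS is JSON, a list of rows, each a list of 7 numbers: the turn, a rotation vector about the tool's x, y, z in degrees, then the shift along the tool's x, y, z in m, then the gripper's target within -1 to 1 (shut at 1, half-way at 0, fully open at -1). In form: [[wx, wy, wz, tx, ty, tz, fingers], ...]. A call has 1 to 5 rows; each row is the pose to reach, as a shift and turn from the pose commanded when the call began, along the tool's axes at that moment; what a row does not reach only later rows make up. A row lasts 1/10 s, in which the tool goes at most 50 mm and 8.59 degrees, less where a joint would pass 70% of its speed; a pose out of reach is approached as far as the arm can. A call with a gripper value outside its range is refused whole. The fingers move at their own pace and stop on an object; FORCE is the grip in N (left out, the last holds). Time passes only in rows, so rows that repeat a pose let the fingers close. It gives the time, the measured TCP pose, the force, the opening and the grip force at its end, in the units of the state.
- observe(): the state, without advancing time (a new reading comes with each control period).
- snapshot(name): name is "scene" or "top" or "wrist"; returns (picture, depth): 384x512x3 uint8, red, green, blue; 384x512 float32, m along the optical axis (not along the pixel's ray), 0 where there is no reading.
- get_calibration(name): a dict with "K" (3x3 intrinsics, pixels), "rvec" (rotation vector, rad) and "tvec" (3), from world to camera coordinates, as OpenCV has them. Camera axes: x right, y down, z forward; pixel columns grow to the right and rows downward; lengths in m; the calibration is good to about 2 mm. The wrist camera is an equidistant fisheye: a pixel r from the principal point sees the ray r / f radians off the axis. A picture is of the moment at which its call begins: read the wrist's pose just before it. get_calibration takes no time and is no camera call; for the wrist camera it gives the pose at the moment of the call.
- job.hand_in(): hands the job in; it is judged then, once.
Trained networks look in the newest picture that a camera, given by its name, has taken for a name from the list of things; names that differ only in an ending like _2 or _b are one class to them, and where a whole thing is asked for, a point or a joint stands for the part that bears it (a point fixed in the world has none). Each returns a list of dicts, best first, with "score" (0 to 1); they miss things now and then, are a little off and sometimes report something else, mostly with a low value. They report only what shows in the picture. A call takes as long as a camera call.
- search_frame(camera, thing): "rect" ([left, top, right, bottom] in pixels, round what is visible of it).
- masks_of(camera, thing): "region" (384x512 bool, what is visible of it) and "rect" ([left, top, right, bottom] in pixels, round what is visible of it).
- spot_point(camera, thing): "point" ([column, row] in pixels: a listed point, or the origin of a listed thing).
The state is a dict: "t": time; "joint_positions": joint angles; "qvel": joint speeds; "effort": joint torques, N m; "tool_pos": TCP position; "tool_rot": TCP orientation; "force": force on the tool from outside, world axes, zero at the start; "ft_torque": the same for the moment, N m; "width": finger opening in m; "grasp_force": force on a finger pad.
Only numpy, scipy, OpenCV 4.12 (cv2) and the standard library are available. Lean on these libraries where they do the work, as an engineer would, in place of code of your own. Each camera call takes 0.05 s, during which the arm holds its last target. There are 200 camera calls.

## Task

The far front wheel of the trolley jack has to come off: take the orange hooked pick out of the rack, hook it under the bow of the yellow spring clip on the wheel's axle end and ease the clip up out of its groove gently, without straining the clip and without pressing the pick hard on the axle or the wheel. Carry the clip on the hook to the steel parts dish and leave it lying in there, never letting it drop anywhere else and not touching it with the fingers, then hang the pick back upright in a slot of the rack, and leave the other tools and the tin alone.

Things in the scene. Friction and masses are not known exactly. Their poses are not given: they have to be found in the camera images.
- pick_grip (a point): Middle of the square orange handle (20 x 20 mm, 70 mm tall) of the hooked pick, which hangs upright in a slot of the rack. z: up along the handle. Below the handle: a round black collar 30 mm wide, 6 mm thick (underside 41 mm below this point, resting on the rack), a square 18 mm plug 10 mm deep, a brass collet nut 17 mm wide and 9 mm deep, then the straight 5 mm steel shank. About 95 g.
- pick: The hooked pick; origin at pick_collar, axes as pick_grip. At the foot of the shank the toe, a 3.2 mm thick pin, points along -x, its tip 14 mm from the shank's axis; its last 4 mm turn up, so that the tip's top is 4.9 mm above the toe's underside. The shank is clamped in the collet at a different reach each time: the toe's underside is 57 to 74 mm below the collar's underside. It stays as set.
- pick_collar (a point): Centre of the underside of the pick's collar, the face that rests on the rack.
- clip_mid (a point): Middle of the yellow spring clip: a horseshoe of 2.5 mm thick spring steel, 26 mm wide, 32 mm tall, upright across the axle in its groove, its open end (13 mm wide) down. x: out along the axle, away from the wheel; z: up. Seated, this point is 8 mm above the axle's centre line; the bow's top is 14 mm above it, the jaws reach 18 mm below. About 18 g.
- clip_bow (a point): Middle of the underside of the clip's bow, 10 mm above clip_mid. Below it, down to the top of the axle, is an open window 7 mm high and 18 mm wide for the pick's toe. Drawn straight up some 6 mm, the jaws spring over the axle: a slow pull of 7 to 13 N; yanking takes more, and more than 25 N strains the clip. Once off, the clip hangs by the bow on the toe.
- axle_end (a point): Centre of the outer end of the jack's far front axle, 22 mm thick. x: out along the axle; y: to the jack's tail; z: up. Going in from here: clip groove 5 to 9.5 mm (the clip has 1 mm of play either way), bare axle to 14.25 mm, then the flat wheel hub, 34 mm wide; the wheel's 64 mm face is 2 mm behind it. The axle is rigid; over 15 N from the pick marks axle or wheel.
- dish_rim (a point): Centre of the mouth of the round steel parts dish: 128 mm wide at the rim, 112 mm at the foot, rim 34 mm above the bench, walls 3 mm, inner floor 4 mm above the bench. Loose, 0.45 kg.
- rack_top (a point): Centre of the top of the blue tool rack, 85 mm above the bench, fixed. The plate is 70 mm (x) by 150 mm (y), 5 mm thick, open below, with three slots at y = -50, 0 and +50 mm, each 44 mm long in x and 22 mm wide. The tools hang in them by their collars; the pick with its toe along x, so that it goes through the slot.
- jack: The red trolley jack, 440 x 200 x 160 mm, nose propped on a wooden block, lying across the bench, tail to the left. Fixed. Origin on the bench below the clip, axes as axle_end; it reaches 50 mm in -y, 400 mm in +y, 210 mm in -x; near the axle its saddle is the highest part, 130 mm above the bench.
- clip: The same spring clip; origin 8 mm below clip_mid. Inside it two shoulders, about 8 mm apart and 6 mm above the origin, sit on the groove; the toe can pass down between them and out at the open end.
- scribe: Bystander: straight scriber with a blue square handle, hanging in another slot of the rack; its handle's top is 76 mm above the rack's plate. Origin on the plate's top.
- screwdriver: Bystander: screwdriver with a round yellow handle, hanging in the third slot, just as high. Origin on the plate's top.
- tin: Bystander: round tin with a green label, 60 mm wide, 55 mm tall, standing on the bench. Origin under its foot.
- spanner: Bystander: steel spanner lying on the bench. Origin under its middle.

How it is judged:
On the way, in this order (a step that is already met when the one before it is completed fails the run):
1. the pick is lifted out of the rack (z of pick_collar in the frame of rack_top above 0.03 m), for 0.2 s.
2. the clip is off the axle and hangs on the pick (z of clip_mid in the frame of axle_end above 0.024 m and contact force between clip and jack below 0.02 N and contact force between pick and clip above 0.03 N), for 0.2 s.
3. the clip lies in the dish, off the pick (horizontal distance between clip_mid and dish_rim below 0.06 m and z of clip_mid in the frame of dish_rim below -0.003 m and contact force between pick and clip below 0.01 N), for 0.3 s.
At the end, for the whole second after the job is handed in: The clip lies at rest inside the parts dish (its middle within 60 mm of the dish's axis and below the rim); the pick hangs at rest in a slot of the rack, collar on the plate within 4 mm, upright within 0.1 rad, let go (horizontal distance between clip_mid and dish_rim below 0.06 m and z of clip_mid in the frame of dish_rim below -0.003 m and linear speed of each of clip, pick below 0.02 m/s and angle between pick_collar's own z axis and vertical below 0.1 rad and z of pick_collar in the frame of rack_top between -0.004 and 0.004 m and x of pick_collar in the frame of rack_top between -0.02 and 0.02 m and y of pick_collar in the frame of rack_top between -0.06 and 0.06 m); the robot touches nothing.
It fails at once if the pick pulls or pushes on the clip with more than 25 N (contact force between pick and clip above 25 N).
It fails at once if the pick presses on the jack's axle or wheel with more than 15 N (contact force between pick and jack above 15 N).
It fails at once if the fingers touch the clip (contact force between the fingers and clip above 0.3 N).
It fails at once if the clip falls on the bench (height (world z) of clip_mid below 0.035 m and horizontal distance between clip_mid and dish_rim above 0.07 m).
It fails at once if the scriber, the screwdriver, the tin or the spanner is shifted by more than 30 mm (distance of any of scribe, screwdriver, tin, spanner from where it was at the start of the episode above 0.03 m).
It also fails if it takes over 72 s, if anything falls off the work surface, if the arm or the gripper's body presses on something with over 40 N, if the wrist force passes 120 N, or if a joint passes its speed limit or range.

## Working session

There is one attempt and no reset: what is moved stays moved. The work goes in short steps, Python scripts to look and compute and a shell command to move; the robot and the scene stay as the last step left them, time stands still between calls to the robot, and variables do not carry over. Pictures are saved under pics/ and viewed, at most 10 in all, crops included, and the job is handed in when it is done.

```bash
mkdir -p pics
cat > h.py <<'E'
import numpy as np, cv2
from scipy.spatial.transform import Rotation as R
from plant import observe, snapshot, get_calibration, job, search_frame, masks_of, spot_point
np.set_printoptions(precision=4, suppress=True)
def cal(c):
    k=get_calibration(c); return np.array(k["K"]),R.from_rotvec(np.ravel(k["rvec"])).as_matrix(),np.ravel(k["tvec"])
def world(c,uv,d,k=None):
    K,Rm,t=k or cal(c); uv=np.atleast_2d(uv).astype(float)
    x=np.c_[(uv[:,0]-K[0,2])/K[0,0],(uv[:,1]-K[1,2])/K[1,1]]
    if c=="wrist":
        r=np.hypot(*x.T); x=x*(np.tan(r)/np.maximum(r,1e-9))[:,None]
    d=np.ravel(d); return (np.c_[x,np.ones(len(x))]*d[:,None]-t)@Rm
def cloud(c,dep,m,k=None):
    v,u=np.nonzero(m&(dep>0)); return world(c,np.c_[u,v],dep[v,u],k)
E
python3 - <<'E'
from h import *
for c in("scene","top"):
    p,d=snapshot(c); cv2.imwrite(f"pics/{c}.png",p[:,:,::-1])
    for n in("pick_grip","pick_collar","clip_mid","clip_bow","axle_end","dish_rim","rack_top","tin","scribe","screwdriver"):
        for r in spot_point(c,n)[:2]:
            u,v=r["point"]; dd=d[int(round(v)),int(round(u))]
            print(c,n,round(r["score"],2),np.round([u,v]),world(c,[u,v],dd)[0])
print(observe()["t"],observe()["tool_rot"],observe()["force"])
E
```

```text
scene pick_grip 0.78 [231.  81.] [ 0.4556 -0.4091  0.13  ]
scene pick_collar 0.75 [227.  96.] [ 0.468  -0.4134  0.0889]
scene clip_mid 0.64 [360. 328.] [0.626  0.1609 0.0723]
scene clip_bow 0.53 [362. 323.] [0.6203 0.1579 0.0835]
scene axle_end 0.92 [358. 329.] [0.6288 0.1595 0.0708]
scene axle_end 0.41 [172. 194.] [ 0.7065 -0.3106  0.0043]
scene dish_rim 0.98 [287. 186.] [ 0.492  -0.1606  0.004 ]
scene dish_rim 0.59 [229.  94.] [ 0.4656 -0.4083  0.0969]
scene rack_top 0.6 [245. 109.] [ 0.4595 -0.353   0.0848]
scene tin 0.78 [253. 294.] [0.7192 0.0025 0.0529]
scene scribe 0.59 [257. 117.] [ 0.4594 -0.308   0.0907]
scene scribe 0.54 [287. 186.] [ 0.4921 -0.1612  0.0043]
scene screwdriver 0.67 [231.  95.] [ 0.46  -0.409  0.091]
scene screwdriver 0.62 [247. 104.] [ 0.4505 -0.3558  0.0916]
top pick_grip 0.75 [370. 249.] [ 0.4487 -0.4074  0.1643]
top pick_collar 0.69 [368. 247.] [ 0.4558 -0.4042  0.1509]
top clip_mid 0.62 [257. 234.] [ 0.4986 -0.136   0.0037]
top clip_mid 0.56 [147. 181.] [0.6479 0.1783 0.0047]
top clip_bow 0.61 [149. 188.] [0.6143 0.1573 0.0742]
top axle_end 0.62 [368. 248.] [ 0.4523 -0.4047  0.1478]
top dish_rim 0.88 [259. 234.] [ 0.4976 -0.1418  0.0061]
top rack_top 0.58 [349. 248.] [ 0.4509 -0.3559  0.1616]
top rack_top 0.26 [157. 190.] [0.6081 0.133  0.084 ]
top tin 0.59 [216. 160.] [ 0.6977 -0.0206  0.0554]
top screwdriver 0.73 [344. 250.] [ 0.4485 -0.354   0.1142]
1.1 [-0.719  -3.0582  0.    ] [-0.4521  0.0236 -0.5592]
```

```bash
python3 -c "
import cv2,numpy as np
a=[cv2.resize(cv2.imread(f'pics/{c}.png'),(400,300)) for c in('scene','top')]
cv2.imwrite('pics/both.png',np.hstack(a))"
```

```text
(no output)
```

View pics/both.png

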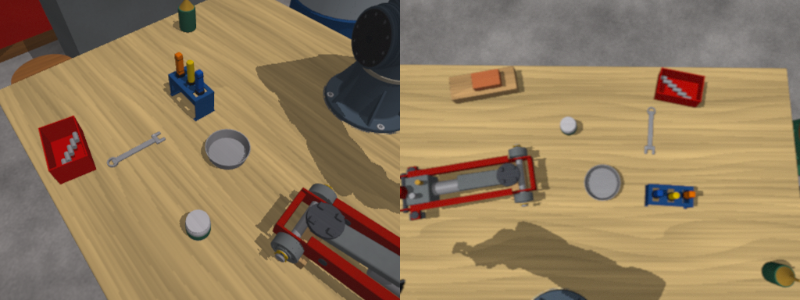

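The scene view shows the orange pick at the far end of the rack, with the dish mid-bench and the clip on the jack's far front axle. I'll look at the clip from near with the wrist camera.

```bash
cat >> h.py <<'E'
def delta(pos,yaw=None):
    """world target (TCP pos, yaw of tool y axis, deg; tool down) -> turn (deg) and shift in present tool axes"""
    o=observe(); T=R.from_rotvec(o["tool_rot"]); s=T.inv().apply(np.array(pos)-o["tool_pos"])
    w=np.zeros(3)
    if yaw is not None:
        a=np.radians(yaw); y=np.array([np.cos(a),np.sin(a),0]); z=np.array([0,0,-1.]); x=np.cross(y,z)
        w=np.degrees((T.inv()*R.from_matrix(np.c_[x,y,z])).as_rotvec())
    print("turn",np.round(w,2),"shift",np.round(s,4),"dist",np.linalg.norm(s).round(3)); return w,s
E
python3 - <<'E'
from h import *
o=observe();K,Rm,t=cal("wrist");T=R.from_rotvec(o["tool_rot"]).as_matrix()
print("cam in tool",T.T@(-Rm.T@t-o["tool_pos"]),"\naxes",T.T@Rm.T,K[0])
delta([.56,.16,.30],14)
E
```

```text
cam in tool [ 0.076   0.0009 -0.1571] 
axes [[-0.0007 -0.955  -0.2965]
 [ 1.     -0.0003 -0.0012]
 [ 0.0011 -0.2965  0.955 ]] [297.3186   0.     256.221 ]
turn [-0.   -0.   49.54] shift [-0.4301 -0.1072 -0.0832] dist 0.451
```

```bash
python3 -m handwheel '[[0,0,49.5,-0.46,-0.14,0,-1],[0,0,49.5,-0.46,-0.14,0,-1],[0,0,49.5,-0.46,-0.14,0,-1],[0,0,49.5,-0.46,-0.14,0,-1],[0,0,49.5,-0.46,-0.14,0,-1]]' >/dev/null
python3 - <<'E'
from h import *
print(observe()["tool_pos"]); delta([.60,.10,.22],14)
E
```

```text
[0.4056 0.2743 0.217 ]
turn [ 0.03 -0.01  6.23] shift [-0.2307  0.1221 -0.003 ] dist 0.261
```

```bash
python3 -m handwheel '[[0,0,6.2,-0.23,0.122,0,-1],[0,0,6.2,-0.23,0.122,0,-1],[0,0,6.2,-0.23,0.122,0,-1],[0,0,6.2,-0.23,0.122,0,-1],[0,0,6.2,-0.23,0.122,0,-1]]' >/dev/null
python3 -m handwheel '[[0,0,0,-0.03,0,0,-1],[0,0,0,-0.03,0,0,-1]]'
python3 - <<'E'
from h import *
k=cal("wrist"); print(observe()["tool_pos"]); 
p,d=snapshot("wrist"); cv2.imwrite("pics/w1.png",p[:,:,::-1]); np.savez("w1.npz",p=p,d=d)
for n in("clip_mid","clip_bow","axle_end","jack"):
    for r in spot_point("wrist",n)[:2]:
        u,v=r["point"]; dd=d[int(round(v)),int(round(u))]
        print(n,round(r["score"],2),np.round([u,v],1),world("wrist",[u,v],dd,k)[0])
for r in masks_of("wrist","clip")[:2]:
    c=cloud("wrist",d,r["region"],k); print(r["score"],r["rect"],len(c)); 
    if r["score"]>.4: print(np.percentile(c,[2,25,50,75,98],axis=0)); print(c[np.argsort(-c[:,2])[:15]].mean(0))
E
```

```text
t: 2.3
tool_pos: [0.6003, 0.0777, 0.216]
tool_rot: [-1.931, -2.478, 0.002]
force: [-1.2, 0.9, -0.0]
width: 0.0851
grasp_force: 0.0
[0.6003 0.0777 0.216 ]
clip_mid 0.58 [291.8 110.5] [0.6177 0.1555 0.0707]
clip_bow 0.64 [286.7 108.4] [0.6112 0.1561 0.0805]
clip_bow 0.58 [292.6 108.2] [0.6165 0.1578 0.0819]
axle_end 0.74 [297.4 109.8] [0.6228 0.1577 0.0722]
jack 0.95 [286.4 109.1] [0.6097 0.1552 0.094 ]
0.53 [292.9, 97.1, 298.0, 122.3] 127
[[0.6152 0.1442 0.0004]
 [0.6167 0.1506 0.0697]
 [0.6184 0.1576 0.0777]
 [0.6195 0.1648 0.0824]
 [0.6314 0.1707 0.0844]]
[0.6184 0.1583 0.084 ]
```

View pics/w1.png

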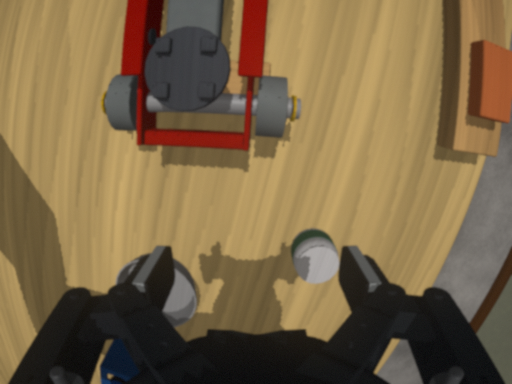

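The wrist image shows the clip as a yellow sliver at (295,108) on the far axle end, and the near wheel's clip at (104,102). I'll get the axle direction from the two and start moving to the rack.

Run:
```python
from h import *
k=cal("wrist"); f=np.load("w1.npz"); p,d=f["p"],f["d"]
hsv=cv2.cvtColor(p,cv2.COLOR_RGB2HSV)
y=(hsv[:,:,0]>20)&(hsv[:,:,0]<32)&(hsv[:,:,1]>170)
for u0,u1 in((98,112),(288,304)):
    m=np.zeros_like(y); m[88:130,u0:u1]=y[88:130,u0:u1]; c=cloud("wrist",d,m,k); c=c[(c[:,2]>.05)&(c[:,2]<.1)]
    print(len(c),c.mean(0),c.max(0),c.min(0)); 
    if len(c)>8: t=c[c[:,2]>c[:,2].max()-.004]; print("top",t.mean(0)); q=c[:,:2]-c[:,:2].mean(0); print("dir",np.linalg.svd(q)[2][0])
# wheel flat faces / axle end points
for u0,u1,v0,v1,n in((296,302,98,122,"end"),(286,293,96,124,"hub")):
    g=[(u,v) for u in range(u0,u1) for v in range(v0,v1)]; 
    w=world("wrist",g,[d[v,u] for u,v in g],k); w=w[w[:,2]>.03]; print(n,w.max(0),w.min(0))
for v in range(100,118,2):
    w=world("wrist",[(u,v) for u in range(284,304,2)],[d[v,u] for u in range(284,304,2)],k); print(v,(w[:,[0,2]]*1000).round(0).tolist())
delta([.45,-.25,.29],0)
```

```text
42 [0.4205 0.1275 0.0838] [0.4229 0.137  0.0863] [0.418  0.118  0.0799]
top [0.4205 0.1277 0.0845]
dir [ 0.2118 -0.9773]
55 [0.6161 0.163  0.08  ] [0.6186 0.175  0.0858] [0.6133 0.1516 0.0686]
top [0.6159 0.1644 0.0839]
dir [-0.1964  0.9805]
end [0.6247 0.1749 0.3742] [0.5802 0.154  0.0633]
hub [0.6201 0.1755 0.3742] [0.5802 0.1491 0.0547]
100 [[604.0, 92.0], [605.0, 95.0], [610.0, 69.0], [611.0, 71.0], [614.0, 68.0], [614.0, 83.0], [616.0, 83.0], [619.0, 70.0], [621.0, 70.0], [633.0, 2.0]]
102 [[604.0, 95.0], [606.0, 94.0], [610.0, 74.0], [612.0, 72.0], [614.0, 68.0], [614.0, 83.0], [616.0, 84.0], [620.0, 72.0], [622.0, 71.0], [634.0, 2.0]]
104 [[605.0, 96.0], [606.0, 95.0], [610.0, 73.0], [612.0, 73.0], [615.0, 71.0], [615.0, 84.0], [617.0, 85.0], [620.0, 72.0], [622.0, 73.0], [635.0, 0.0]]
106 [[605.0, 95.0], [607.0, 95.0], [611.0, 73.0], [613.0, 74.0], [615.0, 71.0], [615.0, 86.0], [617.0, 86.0], [621.0, 74.0], [622.0, 74.0], [635.0, 2.0]]
108 [[606.0, 95.0], [607.0, 95.0], [611.0, 73.0], [613.0, 75.0], [616.0, 71.0], [616.0, 85.0], [619.0, 74.0], [621.0, 74.0], [623.0, 75.0], [636.0, 1.0]]
110 [[606.0, 94.0], [608.0, 96.0], [612.0, 74.0], [614.0, 74.0], [616.0, 72.0], [616.0, 85.0], [620.0, 73.0], [622.0, 74.0], [623.0, 75.0], [637.0, 1.0]]
112 [[607.0, 94.0], [608.0, 94.0], [612.0, 73.0], [614.0, 75.0], [617.0, 71.0], [617.0, 84.0], [620.0, 73.0], [622.0, 73.0], [635.0, 1.0], [637.0, 2.0]]
114 [[607.0, 94.0], [609.0, 94.0], [613.0, 72.0], [615.0, 71.0], [617.0, 72.0], [618.0, 84.0], [621.0, 74.0], [623.0, 73.0], [636.0, 0.0], [638.0, 1.0]]
116 [[608.0, 94.0], [611.0, 77.0], [614.0, 69.0], [616.0, 69.0], [618.0, 71.0], [618.0, 83.0], [622.0, 72.0], [624.0, 70.0], [636.0, 2.0], [639.0, 1.0]]
turn [ 0.02 -0.01 14.45] shift [-0.2846 -0.227  -0.073 ] dist 0.371
```

```bash
python3 -m handwheel '[[0,0,14.4,-0.36,-0.247,-0.074,-1],[0,0,14.4,-0.36,-0.247,-0.074,-1],[0,0,14.4,-0.36,-0.247,-0.074,-1],[0,0,14.4,-0.36,-0.247,-0.074,-1],[0,0,14.4,-0.36,-0.247,-0.074,-1]]' >/dev/null
python3 - <<'E'
from h import *
print(observe()["tool_pos"]); delta([.45,-.33,.29],0)
E
```

```text
[ 0.5136 -0.151   0.2593]
turn [0.04 0.01 0.06] shift [-0.179  -0.0638 -0.0307] dist 0.192
```

```bash
python3 -m handwheel '[[0,0,0,-0.179,-0.064,-0.031,-1],[0,0,0,-0.179,-0.064,-0.031,-1],[0,0,0,-0.179,-0.064,-0.031,-1],[0,0,0,-0.179,-0.064,-0.031,-1],[0,0,0,-0.179,-0.064,-0.031,-1]]'
python3 - <<'E'
from h import *
k=cal("wrist"); print(observe()["joint_positions"]); 
p,d=snapshot("wrist"); np.savez("w2.npz",p=p,d=d)
for n in("pick_grip","pick_collar","rack_top","pick"):
    for r in spot_point("wrist",n)[:2]:
        u,v=r["point"]; dd=d[int(round(v)),int(round(u))]
        print(n,round(r["score"],2),np.round([u,v],1),world("wrist",[u,v],dd,k)[0])
hsv=cv2.cvtColor(p,cv2.COLOR_RGB2HSV); c=cloud("wrist",d,np.ones(d.shape,bool),k); hh=hsv[d>0]
m=(abs(c[:,2]-.085)<.004)&(hh[:,0]>100)&(hh[:,0]<130)&(hh[:,1]>100)&(np.hypot(c[:,0]-.455,c[:,1]+.355)<.1)
r=cv2.minAreaRect(c[m,:2].astype(np.float32)*1000); print("rack",m.sum(),r,np.median(c[m,2]))
o=(hh[:,0]>5)&(hh[:,0]<16)&(hh[:,1]>150)&(np.hypot(c[:,0]-.455,c[:,1]+.405)<.04)&(c[:,2]>.1)
z=np.percentile(c[o,2],90); t=c[o&(c[:,2]>z-.004)]; print("handle top",o.sum(),z,t.mean(0),cv2.minAreaRect(t[:,:2].astype(np.float32)*1000))
s=cv2.imread("pics/scene.png")[55:175,180:310]; w=p[:,:,::-1]
cv2.imwrite("pics/v3.png",np.hstack([cv2.resize(s,(390,360),interpolation=cv2.INTER_CUBIC),cv2.resize(w,(400,360))]))
E
```

```text
t: 3.6
tool_pos: [0.449, -0.3326, 0.2903]
tool_rot: [2.225, 2.216, -0.001]
force: [1.1, 0.2, 0.6]
width: 0.0856
grasp_force: 0.0
[-0.637   0.3444  0.3261  1.5512 -0.0009  0.9377]
pick_grip 0.92 [262.  240.5] [ 0.4553 -0.4069  0.1405]
pick_collar 0.86 [262.3 229.4] [ 0.4562 -0.4064  0.1105]
rack_top 0.95 [260.5 189.8] [ 0.454  -0.3557  0.1088]
pick 0.71 [258.6 228.4] [ 0.4516 -0.4063  0.1075]
rack 3071 ((452.9143371582031, -364.893798828125), (149.18701171875, 66.68644714355469), 86.9393310546875) 0.08503590572533211
handle top 606 0.16113840300676813 [ 0.4534 -0.4146  0.1604] ((453.302734375, -415.1275634765625), (18.949777603149414, 19.30971336364746), 0.7391180396080017)
```

View pics/v3.png

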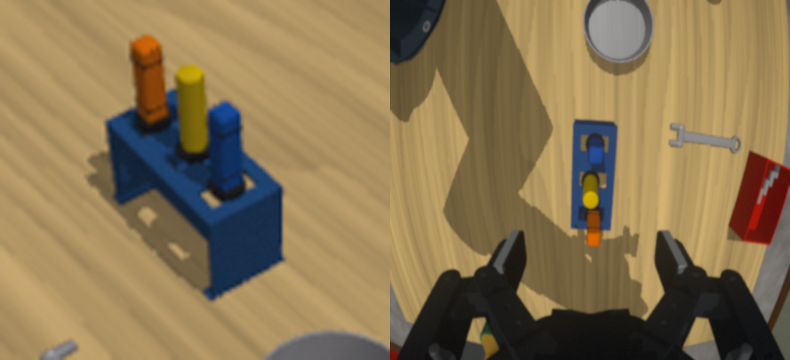

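The left crop shows the pick's handle in the far slot. The right one shows all three tools, with the pick (orange) at (593,240) nearest the gripper. The toe direction isn't visible, so I'll check it after lifting.

Run:
```python
from h import *
delta([.4535,-.415,.124],-2)
```

```text
turn [ 0.   -0.01  2.07] shift [-0.0871  0.0024  0.1656] dist 0.187
```

```bash
python3 -m handwheel '[[0,0,2,-0.046,0.001,0,-1],[0,0,2,-0.087,0.002,0.01,-1],[0,0,2,-0.087,0.002,0.06,-1],[0,0,2,-0.087,0.002,0.10,-1],[0,0,2,-0.087,0.002,0.10,-1]]' >/dev/null
python3 -c "
from h import *
delta([.4535,-.415,.124],-2)"
```

```text
turn [-0.42 -0.37  0.05] shift [-0.0023  0.0035  0.0601] dist 0.06
```

```bash
python3 -m handwheel '[[0,0,0,0,0.001,0.03,-1],[0,0,0,0,0.001,0.062,-1],[0,0,0,0,0.001,0.064,0],[0,0,0,0,0.001,0.064,0.6],[0,0,0,0,0.001,0.064,1]]' 30
python3 -m handwheel '[[0,0,0,0,0,0,1],[0,0,0,0,0,0,1],[0,0,0,0,0,0,1],[0,0,0,0,0,0,1]]' 45
```

```text
t: 4.85
tool_pos: [0.4546, -0.4168, 0.1284]
tool_rot: [2.258, 2.18, 0.0]
force: [1.3, -0.5, 0.1]
width: 0.0439
grasp_force: 0.0
t: 5.25
tool_pos: [0.4539, -0.4169, 0.1273]
tool_rot: [2.259, 2.18, 0.0]
force: [-0.9, 0.4, 9.1]
width: 0.0191
grasp_force: 43.9
```

```bash
python3 -m handwheel '[[0,0,0,0,0,-0.015,1],[0,0,0,0,0,-0.035,1],[0,0,0,0,0,-0.06,1],[0,0,0,0,0,-0.085,1],[0,0,0,0,0,-0.11,1]]'
python3 -m handwheel '[[0,0,0,0,0,0,1],[0,0,0,0,0,0,1]]'
python3 - <<'E'
from h import *
p,d=snapshot("scene"); np.savez("s4.npz",p=p,d=d); s=p[20:140,170:300,::-1]
for r in masks_of("scene","pick")[:2]: print(r["score"],r["rect"])
w,wd=snapshot("wrist"); np.savez("w4.npz",p=w,d=wd)
for r in masks_of("wrist","pick")[:2]: print(r["score"],r["rect"])
cv2.imwrite("pics/v4.png",np.hstack([cv2.resize(s,(390,360),interpolation=cv2.INTER_CUBIC),cv2.resize(w[180:384,150:370,::-1],(388,360),interpolation=cv2.INTER_CUBIC)]))
E
```

```text
t: 5.75
tool_pos: [0.4533, -0.4163, 0.2374]
tool_rot: [2.26, 2.181, 0.0]
force: [1.4, -0.7, -1.0]
width: 0.0188
grasp_force: 44.6
t: 5.95
tool_pos: [0.4536, -0.4166, 0.2362]
tool_rot: [2.26, 2.181, 0.0]
force: [-0.3, 0.3, -1.3]
width: 0.0192
grasp_force: 44.6
0.63 [218.5, 19.1, 234.2, 65.8]
0.97 [230.7, 188.5, 277.8, 284.4]
```

View pics/v4.png

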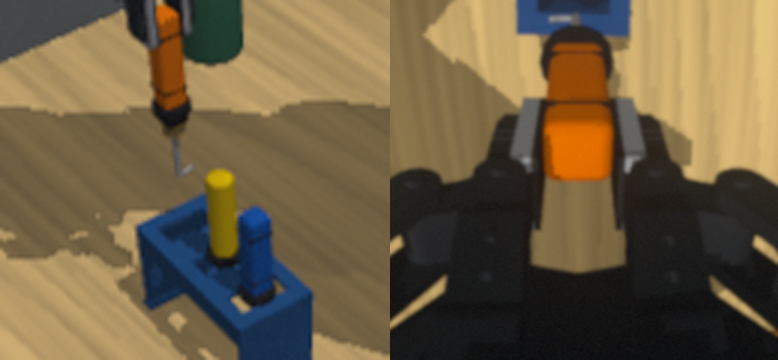

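The toe is visible at (178,172) in the left crop and points towards the robot (-x), which is the direction needed for the clip. I'll measure the shank reach next.

Run:
```python
from h import *
f=np.load("s4.npz"); p,d=f["p"],f["d"]; K,Rm,t=cal("scene")
print(observe()["tool_pos"])
for v in range(50,84):
    us=range(222,240); w=world("scene",[(u,v) for u in us],[d[v,u] for u in us])
    i=[j for j in range(len(w)) if np.hypot(w[j,0]-.452,w[j,1]+.416)<.03]
    print(v,[(us[j],(w[j]*1000).round().astype(int).tolist()) for j in i])
f=np.load("w4.npz"); p,d=f["p"],f["d"]; k=cal("wrist")
for v in range(184,200):
    us=range(236,270); w=world("wrist",[(u,v) for u in us],[d[v,u] for u in us],k)
    i=[j for j in range(len(w)) if np.hypot(w[j,0]-.452,w[j,1]+.416)<.03 and w[j,2]>.1]
    print(v,[(us[j],(w[j]*1000).round().astype(int).tolist()) for j in i][::3])
```

```text
[ 0.4531 -0.416   0.2348]
50 [(223, [466, -412, 214]), (224, [465, -408, 216]), (225, [463, -408, 215]), (226, [461, -407, 215]), (227, [460, -405, 215]), (228, [456, -407, 212]), (229, [454, -406, 212]), (230, [453, -404, 213]), (231, [448, -408, 209])]
51 [(222, [465, -417, 209]), (223, [465, -413, 211]), (224, [465, -408, 213]), (225, [464, -407, 213]), (226, [461, -408, 212]), (227, [459, -406, 212]), (228, [456, -407, 210]), (229, [455, -405, 210]), (230, [452, -406, 209]), (231, [449, -406, 208]), (232, [439, -417, 198])]
52 [(222, [465, -417, 207]), (223, [466, -413, 209]), (224, [465, -410, 210]), (225, [465, -406, 212]), (226, [462, -406, 211]), (227, [459, -406, 210]), (228, [457, -405, 209]), (229, [455, -405, 208]), (230, [453, -405, 207]), (231, [448, -407, 204]), (232, [444, -411, 200])]
53 [(222, [466, -416, 205]), (223, [465, -413, 206]), (224, [465, -410, 208]), (225, [465, -406, 210]), (226, [463, -406, 209]), (227, [459, -407, 206]), (228, [458, -405, 207]), (229, [454, -407, 204]), (230, [453, -405, 205]), (231, [449, -407, 202]), (232, [446, -407, 201]), (233, [4
[... 4857 characters left out ...]
5, -402, 195]), (247, [447, -401, 198]), (250, [449, -401, 197]), (253, [451, -401, 199]), (256, [453, -401, 198]), (259, [455, -402, 197]), (262, [458, -401, 199]), (265, [460, -402, 197]), (268, [462, -403, 193])]
198 [(242, [444, -403, 194]), (245, [446, -402, 197]), (248, [448, -402, 199]), (251, [450, -402, 199]), (254, [452, -402, 199]), (257, [454, -402, 198]), (260, [456, -402, 197]), (263, [458, -402, 199]), (267, [461, -403, 197])]
199 [(242, [444, -403, 197]), (245, [446, -402, 199]), (248, [448, -402, 199]), (251, [450, -403, 198]), (254, [452, -403, 199]), (257, [454, -403, 198]), (260, [456, -403, 199]), (263, [458, -403, 199]), (266, [460, -403, 199]), (269, [462, -403, 198])]
```

Run:
```python
from h import *
delta([.660,.168,.245],10.8)
```

```text
turn [ -0.06  -0.06 -12.83] shift [ 0.591   0.1861 -0.0099] dist 0.62
```

```bash
python3 -m handwheel '[[0,0,-4,0.04,0.012,-0.005,1],[0,0,-8,0.08,0.025,-0.01,1],[0,0,-12.8,0.12,0.038,-0.01,1],[0,0,-12.8,0.16,0.05,-0.01,1],[0,0,-12.8,0.2,0.063,-0.01,1]]' >/dev/null
python3 -m handwheel '[[0,0,0,0.04,0.022,0,1],[0,0,0,0.08,0.044,0,1],[0,0,0,0.12,0.066,0,1],[0,0,0,0.16,0.088,0,1],[0,0,0,0.2,0.11,0,1]]'
python3 -c "
from h import *
delta([.660,.168,.245],10.8)"
```

```text
t: 7.15
tool_pos: [0.5941, 0.0003, 0.2451]
tool_rot: [-2.003, -2.42, 0.001]
force: [-0.3, -0.6, -0.4]
width: 0.0192
grasp_force: 44.6
turn [-0.04 -0.01 -0.03] shift [0.1524 0.0961 0.0001] dist 0.18
```

```bash
python3 -m handwheel '[[0,0,0,0.04,0.025,0,1],[0,0,0,0.08,0.05,0,1],[0,0,0,0.12,0.075,0,1],[0,0,0,0.152,0.096,0,1],[0,0,0,0.152,0.096,0.03,1]]' >/dev/null
python3 -m handwheel '[[0,0,0,0,0,0,1],[0,0,0,0,0,0,1],[0,0,0,0,0,0,1]]'
cat > see.py <<'E'
from h import *
import sys
name=sys.argv[1]; k=cal("wrist"); o=observe(); print("tcp",o["tool_pos"],"F",o["force"])
p,d=snapshot("wrist"); np.savez(name+".npz",p=p,d=d)
hsv=cv2.cvtColor(p,cv2.COLOR_RGB2HSV); T=R.from_rotvec(o["tool_rot"]).as_matrix()
P=world("wrist",np.stack(np.meshgrid(np.arange(512),np.arange(384)),-1).reshape(-1,2),d,k)
Q=((P-o["tool_pos"])@T).reshape(384,512,3); P=P.reshape(384,512,3)
# tool-frame cloud Q: toe is along -y of tool, below TCP
yel=(hsv[...,0]>20)&(hsv[...,0]<33)&(hsv[...,1]>150)&(P[...,2]>.05)&(P[...,2]<.17)&(np.abs(Q[...,1])<.08)&(np.abs(Q[...,0])<.06)
if yel.any():
    q=Q[yel]; w=P[yel]; b=w[:,2]>np.percentile(w[:,2],95)-.004
    print("clip n",len(q),"tool-frame min/max",q.min(0),q.max(0),"top centre",q[b].mean(0),"world top",w[b].mean(0),w[:,2].max())
toe=(Q[...,2]>.085)&(Q[...,2]<.112)&(np.abs(Q[...,0])<.012)&(Q[...,1]<.006)&(Q[...,1]>-.02)&(d>0)&(hsv[...,1]<110)
if toe.any():
    q=Q[toe]; print("toe n",len(q)); 
    for a in np.arange(-.018,.006,.003):
        s=q[(q[:,1]>=a)&(q[:,1]<a+.003)]
        if len(s): print(round(a,3),len(s),np.median(s,0),s[:,2].min(),s[:,2].max())
c=p[60:300,130:390,::-1] if len(sys.argv)<3 else p[140:230,200:310,::-1]
cv2.imwrite(f"pics/{name}.png",cv2.resize(c,(650,600) if len(sys.argv)<3 else (733,600),interpolation=cv2.INTER_CUBIC))
E
python3 see.py v5
```

```text
t: 7.95
tool_pos: [0.66, 0.1648, 0.2169]
tool_rot: [2.004, 2.419, 0.001]
force: [0.1, 0.8, -0.9]
width: 0.0191
grasp_force: 44.6
tcp [0.66   0.1648 0.2169] F [ 0.1469  0.7575 -0.9471]
clip n 85 tool-frame min/max [-0.0109 -0.0434  0.132 ] [ 0.0151 -0.0406  0.1623] top centre [ 0.0015 -0.0416  0.1343] world top [0.6189 0.1586 0.0826] 0.08490910375068833
toe n 78
-0.015 8 [ 0.002  -0.0135  0.097 ] 0.09614687069116219 0.09743507064139408
-0.012 14 [ 0.0018 -0.01    0.098 ] 0.09668158979884837 0.1008777219650182
-0.009 12 [ 0.0019 -0.0073  0.0988] 0.09736364497938986 0.10013436386985847
-0.006 12 [ 0.0017 -0.0046  0.0992] 0.09797854625575136 0.10045026111953884
-0.003 22 [ 0.0036 -0.001   0.0927] 0.08509960619816632 0.10095786540047309
-0.0 10 [0.0027 0.0012 0.092 ] 0.08595269513268435 0.10038683151457245
```

View pics/v5.png

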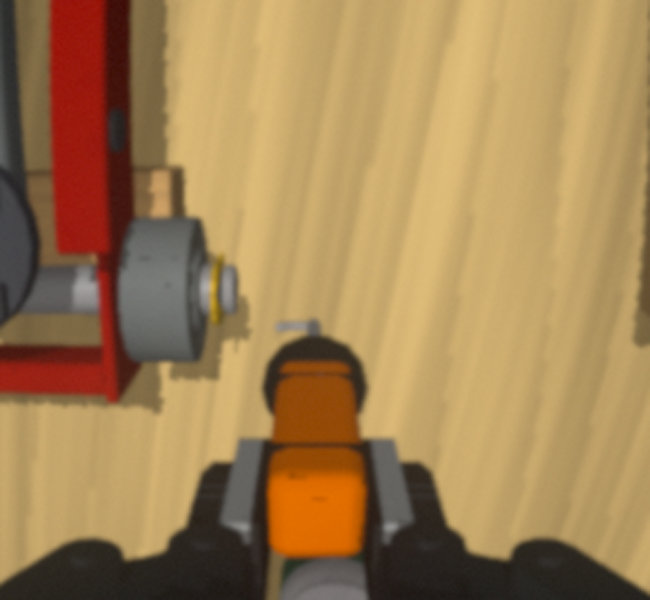

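The crop shows the clip edge-on at (216,290) on the axle, and the toe at (295,327) pointing at it. Clip and toe are in one image, so I can read their relative offsets.

```bash
cat > prof.py <<'E'
from h import *
import sys
f=np.load(sys.argv[1]+".npz"); d=f["d"]; k=cal("wrist"); o=observe(); T=R.from_rotvec(o["tool_rot"]).as_matrix()
P=world("wrist",np.stack(np.meshgrid(np.arange(512),np.arange(384)),-1).reshape(-1,2),d,k); Q=(P-o["tool_pos"])@T*1000
cx,cy0,cy1=[float(a) for a in sys.argv[2:5]]
for y in np.arange(cy0,cy1,1):
    s=Q[(abs(Q[:,0]-cx)<13)&(Q[:,1]>=y)&(Q[:,1]<y+1)&(Q[:,2]<170)&(Q[:,2]>85)]
    if len(s): print(y,len(s),"z p5/p20",np.percentile(s[:,2],[5,20]).round(1),"x",s[:,0].min().round(1),s[:,0].max().round(1), "x at top",s[s[:,2]<np.percentile(s[:,2],25),0].mean().round(1))
E
python3 prof.py v5 2 -56 -30
```

```text
-56.0 29 z p5/p20 [122.3 122.9] x -10.8 14.7 x at top 2.8
-55.0 21 z p5/p20 [122.7 123.5] x -9.9 14.1 x at top 0.1
-54.0 28 z p5/p20 [122.6 123.1] x -10.5 13.9 x at top 0.5
-53.0 51 z p5/p20 [123.  123.6] x -11.0 14.8 x at top 2.7
-52.0 55 z p5/p20 [123.4 124.5] x -9.7 14.5 x at top 3.0
-51.0 25 z p5/p20 [136.7 137.4] x -10.7 14.6 x at top 1.6
-50.0 57 z p5/p20 [137.5 139.2] x -11.0 14.9 x at top 2.3
-49.0 19 z p5/p20 [143.7 144.1] x -8.0 12.2 x at top 2.2
-48.0 20 z p5/p20 [143.8 144.2] x -7.9 12.1 x at top 2.1
-47.0 18 z p5/p20 [143.4 144.2] x -7.7 11.9 x at top 1.5
-46.0 18 z p5/p20 [143.4 144.2] x -4.8 12.0 x at top 3.2
-45.0 1 z p5/p20 [149.3 149.3] x 11.9 11.9 x at top nan
-44.0 8 z p5/p20 [134.2 135.1] x -9.7 14.8 x at top -4.3
-43.0 26 z p5/p20 [132.8 133.4] x -7.6 14.6 x at top 1.1
-42.0 49 z p5/p20 [133.  134.1] x -10.9 14.9 x at top 1.1
-41.0 47 z p5/p20 [133.8 134.9] x -9.6 14.6 x at top 4.2
-40.0 13 z p5/p20 [144.6 144.9] x -5.1 11.8 x at top 1.0
-39.0 16 z p5/p20 [144.  144.9] x -6.1 12.5 x at top 4.4
-38.0 15 z p5/p20 [143.9 144.4] x -6.1 12.0 x at top 3.3
-37.0 20 z p5/p20 [143.9 144.3] x -6.5 12.3 x at top 1.6
-36.0 18 z p5/p20 [143.8 144.6] x -6.6 12.2 x at top 2.4
-35.0 34 z p5/p20 [144.7 145.8] x -7.4 11.4 x at top 3.0prof.py:8: RuntimeWarning: Mean of empty slice.
  if len(s): print(y,len(s),"z p5/p20",np.percentile(s[:,2],[5,20]).round(1),"x",s[:,0].min().round(1),s[:,0].max().round(1), "x at top",s[s[:,2]<np.percentile(s[:,2],25),0].mean().round(1))
  ret = ret.dtype.type(ret / rcount)
```

```bash
python3 -m handwheel '[[0,0,0,0,0,0.015,1],[0,0,0,0.0003,0,0.03,1],[0,0,0,0.0003,0,0.041,1],[0,0,0,0.0003,-0.01,0.041,1],[0,0,0,0.0003,-0.018,0.041,1]]' >/dev/null
python3 -m handwheel '[[0,0,0,0,-0.003,0,1],[0,0,0,0,-0.003,0,1],[0,0,0,0,-0.003,0,1]]'
python3 see.py v6 z | sed -n 1,20p; python3 prof.py v6 2 -36 -5 2>/dev/null | cut -c1-60
```

```text
t: 8.8
tool_pos: [0.6397, 0.1619, 0.175]
tool_rot: [2.003, 2.42, 0.001]
force: [-0.4, -0.6, -0.3]
width: 0.019
grasp_force: 44.6
tcp [0.6397 0.1619 0.175 ] F [-0.4306 -0.585  -0.2913]
clip n 98 tool-frame min/max [-0.0105 -0.0226  0.0897] [ 0.0142 -0.0199  0.1202] top centre [ 0.0012 -0.0212  0.092 ] world top [0.6188 0.1591 0.083 ] 0.08528635960434996
toe n 219
-0.018 67 [ 0.0032 -0.0166  0.1039] 0.1013073793992882 0.1114767145661845
-0.015 45 [ 0.0027 -0.0142  0.1058] 0.09578583123876712 0.11177157957797389
-0.012 14 [ 0.0018 -0.01    0.0984] 0.09708777795640984 0.0999702238365657
-0.009 12 [ 0.0019 -0.0073  0.0989] 0.09762193535618047 0.10054577584910171
-0.006 12 [ 0.002  -0.0046  0.0986] 0.09713174620049632 0.0998939558220287
-0.003 21 [ 0.0035 -0.001   0.0928] 0.08505902918614233 0.09991859371837108
-0.0 10 [0.0027 0.0012 0.0923] 0.08587507171078325 0.10159492625151477
-34.0 1 z p5/p20 [85.5 85.5] x 15.0 15.0 x at top nan
-33.0 1 z p5/p20 [85.6 85.6] x 15.0 15.0 x at top nan
-32.0 31 z p5/p20 [94.5 95.1] x -9.9 14.9 x at top 2.7
-31.0 38 z p5/p20 [85.7 89.8] x -10.3 14.9 x at t
[... 679 characters left out ...]
 top 1.0
-18.0 22 z p5/p20 [101.8 102.5] x -7.5 11.2 x at top 0.2
-17.0 22 z p5/p20 [101.8 103.1] x -7.4 11.3 x at top 1.1
-16.0 23 z p5/p20 [101.9 102.8] x -7.7 11.2 x at top 2.1
-15.0 39 z p5/p20 [101.4 103.2] x -8.9 11.3 x at top 1.5
-14.0 4 z p5/p20 [96.1 96.4] x 1.2 7.1 x at top 1.2
-13.0 3 z p5/p20 [95.9 96.1] x 1.3 2.7 x at top 1.3
-12.0 3 z p5/p20 [97.1 97.1] x 0.9 2.3 x at top 1.8
-11.0 4 z p5/p20 [97.4 97.5] x 0.8 2.7 x at top 2.7
-10.0 7 z p5/p20 [97.2 97.5] x 0.4 3.0 x at top 1.8
-9.0 4 z p5/p20 [98.2 98.4] x 0.3 2.7 x at top 1.5
-8.0 4 z p5/p20 [98.3 98.4] x 0.2 3.1 x at top 1.5
-7.0 4 z p5/p20 [97.8 98.4] x 0.4 3.0 x at top 1.7
-6.0 4 z p5/p20 [97.4 98.2] x 0.1 3.1 x at top 1.8
```

View pics/v6.png

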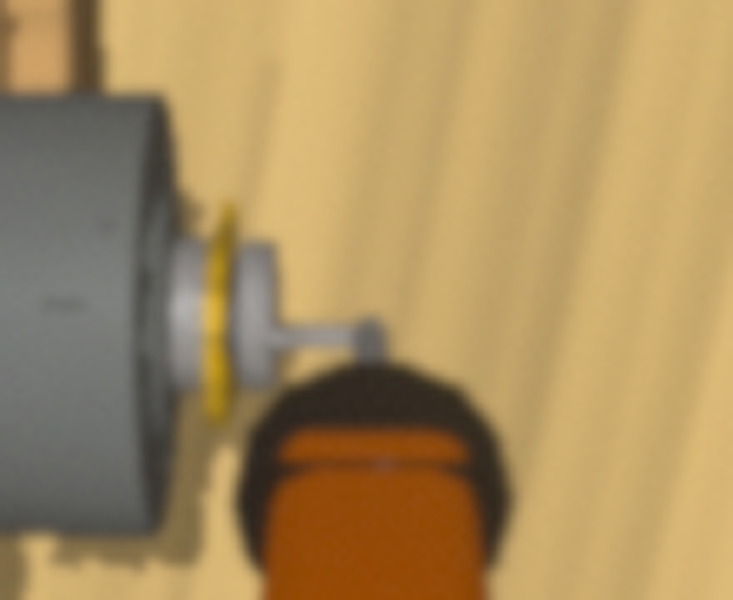

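The toe has just reached the axle end. Its height is inside the window: toe about 96.4–101.3 mm below the TCP, window 95–102 mm. I'll slide it in.

```bash
python3 -m handwheel '[[0,0,0,0,-0.0015,-0.0003,1],[0,0,0,0,-0.003,-0.0003,1],[0,0,0,0,-0.0045,-0.0003,1],[0,0,0,0,-0.006,-0.0003,1],[0,0,0,0,-0.006,-0.0003,1]]'
python3 -m handwheel '[[0,0,0,0,-0.002,0,1],[0,0,0,0,-0.004,0,1],[0,0,0,0,-0.0055,0,1],[0,0,0,0,-0.0066,0,1],[0,0,0,0,-0.0066,0,1]]'
python3 see.py v7 z;  python3 prof.py v7 2 -20 -3 2>/dev/null | cut -c1-60
```

```text
t: 9.35
tool_pos: [0.6333, 0.1609, 0.175]
tool_rot: [-2.003, -2.42, 0.0]
force: [0.1, 0.6, -0.5]
width: 0.0193
grasp_force: 44.6
t: 9.85
tool_pos: [0.6269, 0.1597, 0.175]
tool_rot: [2.003, 2.42, 0.0]
force: [-0.1, 0.2, -0.9]
width: 0.0188
grasp_force: 44.6
tcp [0.6269 0.1597 0.175 ] F [-0.0991  0.1706 -0.9488]
clip n 63 tool-frame min/max [-0.001  -0.009   0.0397] [ 0.0151 -0.0055  0.1195] top centre [ 0.0049 -0.008   0.0868] world top [0.618  0.1629 0.0882] 0.1353091425479379
toe n 343
-0.018 94 [ 0.0021 -0.0163  0.0964] 0.08506580061896957 0.11078339645808036
-0.015 76 [ 0.0034 -0.0137  0.1036] 0.0967930589625915 0.11113671678372969
-0.012 40 [ 0.0046 -0.0111  0.1038] 0.09655087169874285 0.11043083628728309
-0.009 16 [ 0.0028 -0.0066  0.106 ] 0.09810627295429152 0.11151691849473824
-0.006 53 [ 0.0055 -0.0047  0.1038] 0.09746541369774513 0.11167659039069988
-0.003 54 [ 0.0046 -0.0019  0.1036] 0.08618230547603674 0.1115984403622417
-0.0 10 [0.0027 0.0012 0.0923] 0.08576922222740364 0.10081299213664907
-20.0 1 z p5/p20 [85.2 85.2] x 13.3 13.3 x at top nan
-18.0 38 z p5/p20 [85.5 85.8] x -10.8 14.8 x at top 4.0
-17.0 41 z p5/p20 [95.3 95.8] x -10.1 15.0 x at top 0.9
-16.0 35 z p5/p20 [95.9 96.8] x -9.3 14.5 x at top 1.2
-15.0 26 z p5/p20 [ 99.9 102.6] x -9.1 11.4 x at top -0.2
-14.0 25 z p5/p20 [ 97.3 101.6] x -7.4 11.5 x at top 1.7
-13.0 27 z p5/p20 [ 98.3 102.6] x -7.6 11.5 x at top 0.8
-12.0 29 z p5/p20 [ 97.9 102.4] x -6.0 11.5 x at top 1.7
-11.0 25 z p5/p20 [ 98.9 101.8] x -7.9 11.6 x at top 2.7
-10.0 6 z p5/p20 [98.6 98.7] x 0.4 13.7 x at top 1.9
-9.0 30 z p5/p20 [91.1 91.4] x -1.0 15.0 x at top 2.6
-8.0 39 z p5/p20 [90.5 91.4] x -1.0 14.7 x at top 1.5
-7.0 21 z p5/p20 [ 98.4 105. ] x -4.8 14.7 x at top 1.8
-6.0 18 z p5/p20 [ 98.3 101.1] x -2.5 11.2 x at top 0.9
-5.0 17 z p5/p20 [ 98.9 102.3] x -2.8 11.3 x at top 2.5
-4.0 18 z p5/p20 [ 98.2 100.5] x -2.8 11.1 x at top 2.3
```

View pics/v7.png

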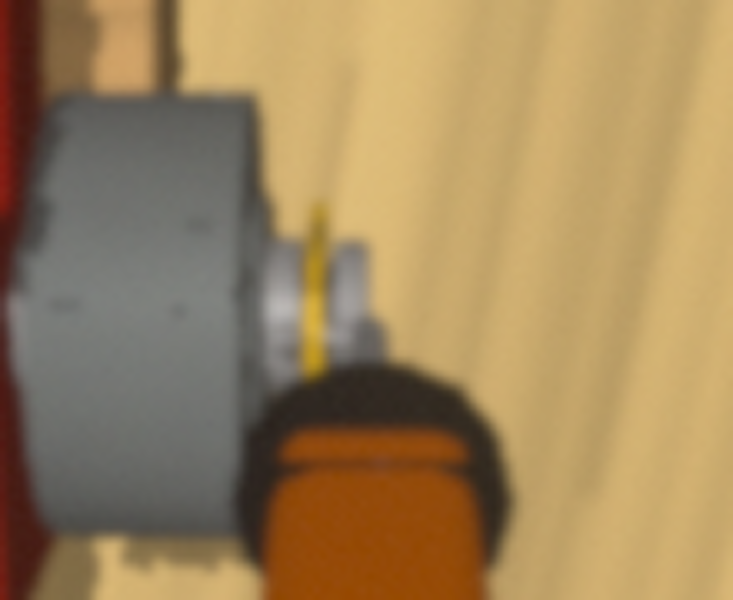

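The toe passes under the bow: it shows on both sides of the clip at about (290,350) and (350,350), with no contact force. I'll ease it up slowly.

```bash
for i in 1 2; do :; done
python3 -m handwheel '[[0,0,0,0,0,-0.0004,1],[0,0,0,0,0,-0.0008,1],[0,0,0,0,0,-0.0012,1],[0,0,0,0,0,-0.0016,1],[0,0,0,0,0,-0.002,1]]' | grep -E "pos|force"
python3 -m handwheel '[[0,0,0,0,0,-0.0003,1],[0,0,0,0,0,-0.0006,1],[0,0,0,0,0,-0.0009,1],[0,0,0,0,0,-0.0012,1],[0,0,0,0,0,-0.0015,1]]' | grep -E "pos|force"
```

```text
tool_pos: [0.627, 0.1597, 0.1769]
force: [1.0, -0.7, -0.7]
grasp_force: 44.6
tool_pos: [0.6269, 0.1597, 0.1784]
force: [-0.4, -0.3, -1.2]
grasp_force: 44.5
```

```bash
python3 -m handwheel '[[0,0,0,0,0,-0.0003,1],[0,0,0,0,0,-0.0006,1],[0,0,0,0,0,-0.0009,1],[0,0,0,0,0,-0.0012,1],[0,0,0,0,0,-0.0015,1]]' | grep -E "pos|force"
python3 -m handwheel '[[0,0,0,0,0,-0.0003,1],[0,0,0,0,0,-0.0006,1],[0,0,0,0,0,-0.0009,1],[0,0,0,0,0,-0.0012,1],[0,0,0,0,0,-0.0015,1]]' | grep -E "pos|force"
```

```text
tool_pos: [0.6268, 0.1596, 0.1797]
force: [-1.0, -0.2, -5.5]
grasp_force: 44.1
tool_pos: [0.6269, 0.1596, 0.1813]
force: [0.0, -0.8, -8.1]
grasp_force: 44.4
```

Force is building as expected (about 7 N down), so I'll continue.

```bash
python3 -m handwheel '[[0,0,0,0,0,-0.0003,1],[0,0,0,0,0,-0.0006,1],[0,0,0,0,0,-0.0009,1],[0,0,0,0,0,-0.0012,1],[0,0,0,0,0,-0.0015,1]]' | grep -E "pos|force"
python3 -m handwheel '[[0,0,0,0,0,-0.0003,1],[0,0,0,0,0,-0.0006,1],[0,0,0,0,0,-0.0009,1],[0,0,0,0,0,-0.0012,1],[0,0,0,0,0,-0.0015,1]]' | grep -E "pos|force"
```

```text
tool_pos: [0.627, 0.1596, 0.1829]
force: [-0.6, 1.0, -8.3]
grasp_force: 44.6
tool_pos: [0.6272, 0.1597, 0.1848]
force: [0.3, 0.1, -2.5]
grasp_force: 45.3
```

```bash
python3 -m handwheel '[[0,0,0,0,0,-0.0005,1],[0,0,0,0,0,-0.001,1],[0,0,0,0,0,-0.002,1],[0,0,0,0,0,-0.0035,1],[0,0,0,0,0,-0.005,1]]' | grep -E "pos|force"
python3 -m handwheel '[[0,0,0,0,0,-0.002,1],[0,0,0,0,0,-0.005,1],[0,0,0,0,0,-0.009,1],[0,0,0,0,0,-0.013,1],[0,0,0,0,0,-0.017,1]]' | grep -E "pos|force"
python3 -m handwheel '[[0,0,0,0,0,-0.004,1],[0,0,0,0,0,-0.009,1],[0,0,0,0,0,-0.014,1],[0,0,0,0,0,-0.018,1],[0,0,0,0,0,-0.02,1]]' | grep -E "pos|force"
python3 see.py v8 z
```

```text
tool_pos: [0.627, 0.1597, 0.1896]
force: [-0.0, 0.4, -0.8]
grasp_force: 45.5
tool_pos: [0.627, 0.1597, 0.2069]
force: [-0.7, -0.7, -0.5]
grasp_force: 45.4
tool_pos: [0.6271, 0.1597, 0.2269]
force: [1.4, -0.1, -1.3]
grasp_force: 45.5
tcp [0.6271 0.1597 0.2269] F [ 1.4241 -0.1011 -1.262 ]
clip n 61 tool-frame min/max [-0.0023 -0.0089  0.0931] [ 0.0158 -0.0071  0.1209] top centre [ 0.0038 -0.008   0.0953] world top [0.6186 0.162  0.1316] 0.13379250063519463
toe n 61
-0.015 8 [ 0.0016 -0.0135  0.0973] 0.09584923325558539 0.09805072731146104
-0.012 8 [ 0.0015 -0.0108  0.0978] 0.09711970432773812 0.09853459522360301
-0.009 3 [ 0.0014 -0.0063  0.0988] 0.09852120642469733 0.09981354836305095
-0.006 12 [ 0.0018 -0.0045  0.099 ] 0.09763114216289046 0.10101862965610589
-0.003 20 [ 0.0034 -0.0009  0.0926] 0.0855661666035295 0.1001063612953997
-0.0 10 [0.0028 0.0013 0.0922] 0.08563662005357599 0.0999947922731602
```

View pics/v8.png

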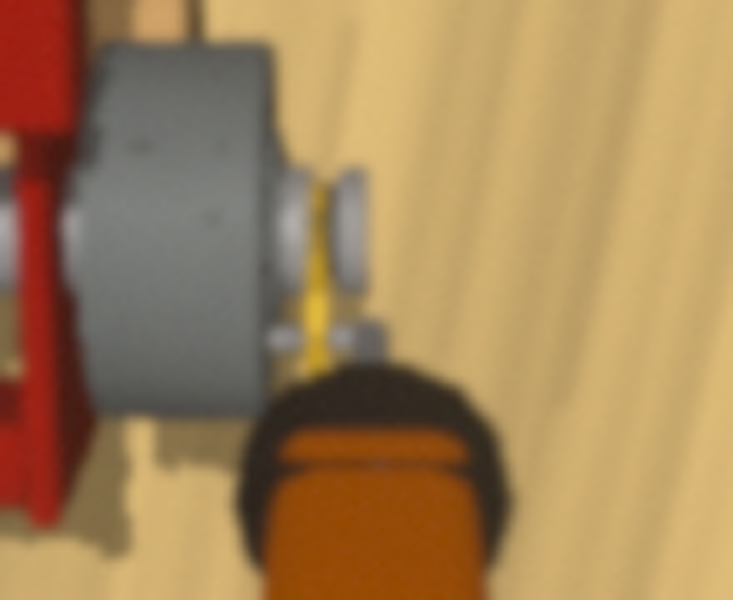

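The clip hangs on the toe at (315,340), clear of the axle. I'll raise it while locating the dish.

```bash
python3 -m handwheel '[[0,0,0,0,0,-0.003,1],[0,0,0,0,0,-0.01,1],[0,0,0,0,0,-0.018,1],[0,0,0,0,0,-0.026,1],[0,0,0,0,0,-0.03,1]]' | grep -E "pos|force"
python3 - <<'E'
from h import *
for c in("top","scene"):
    p,d=snapshot(c)
    for r in masks_of(c,"dish_rim")[:1]:
        m=r["region"]; w=cloud(c,d,m); rim=w[abs(w[:,2]-.034)<.005]
        A=np.c_[2*rim[:,:2],np.ones(len(rim))]; s=np.linalg.lstsq(A,(rim[:,:2]**2).sum(1),rcond=None)[0]
        print(c,r["score"],len(rim),s[:2],np.sqrt(s[2]+s[0]**2+s[1]**2),(w.max(0)+w.min(0))/2)
delta([.51,-.14,.257],10.8)
E
```

```text
tool_pos: [0.6273, 0.1598, 0.2576]
force: [-0.0, -0.0, -2.3]
grasp_force: 45.5
top 0.79 220 [ 0.4988 -0.1381] 0.061121466586892735 [ 0.4996 -0.1403  0.0209]
scene 0.58 312 [ 0.5033 -0.1378] 0.061546729520860724 [ 0.4972 -0.1381  0.0181]
turn [-0.01  0.   -0.03] shift [-0.2725 -0.1709 -0.0007] dist 0.322
```

```bash
python3 -m handwheel '[[0,0,0,-0.003,-0.002,0,1],[0,0,0,-0.01,-0.006,0,1],[0,0,0,-0.021,-0.013,0,1],[0,0,0,-0.036,-0.023,0,1],[0,0,0,-0.054,-0.034,0,1]]' | grep -E "pos|force"
python3 -m handwheel '[[0,0,0,-0.019,-0.012,0,1],[0,0,0,-0.038,-0.024,0,1],[0,0,0,-0.057,-0.036,0,1],[0,0,0,-0.076,-0.048,0,1],[0,0,0,-0.095,-0.06,0,1]]' | grep -E "pos|force"
python3 -m handwheel '[[0,0,0,-0.019,-0.012,0,1],[0,0,0,-0.038,-0.024,0,1],[0,0,0,-0.055,-0.035,0,1],[0,0,0,-0.07,-0.045,0,1],[0,0,0,-0.083,-0.054,0,1]]' | grep -E "pos|force"
python3 -m handwheel '[[0,0,0,-0.012,-0.008,0,1],[0,0,0,-0.022,-0.014,0,1],[0,0,0,-0.03,-0.019,0,1],[0,0,0,-0.035,-0.023,0,1],[0,0,0,-0.037,-0.024,0,1]]' | grep -E "pos|force"
python3 - <<'E'
from h import *
k=cal("wrist"); o=observe(); p,d=snapshot("wrist"); cv2.imwrite("pics/v9.png",cv2.resize(p[100:300,130:390,::-1],(650,500)))
for r in masks_of("wrist","dish_rim")[:1]:
    w=cloud("wrist",d,r["region"],k); rim=w[abs(w[:,2]-.034)<.004]
    A=np.c_[2*rim[:,:2],np.ones(len(rim))]; s=np.linalg.lstsq(A,(rim[:,:2]**2).sum(1),rcond=None)[0]
    print(r["score"],len(rim),s[:2],np.sqrt(s[2]+s[0]**2+s[1]**2),(w.max(0)+w.min(0))/2,w.min(0),w.max(0))
print(o["tool_pos"])
E
```

```text
tool_pos: [0.603, 0.0994, 0.2561]
force: [0.4, -0.9, -0.7]
grasp_force: 45.5
tool_pos: [0.5616, -0.0056, 0.2563]
force: [0.4, 0.1, -0.7]
grasp_force: 45.5
tool_pos: [0.524, -0.0971, 0.2564]
force: [0.2, -0.1, -0.4]
grasp_force: 45.4
tool_pos: [0.5081, -0.1372, 0.2564]
force: [-0.3, 0.0, -1.5]
grasp_force: 45.4
0.58 752 [ 0.4998 -0.1381] 0.06134443843959773 [ 0.5004 -0.1441  0.108 ] [ 0.4332 -0.2136 -0.0017] [ 0.5675 -0.0747  0.2177]
[ 0.5081 -0.1372  0.2564]
```

View pics/v9.png

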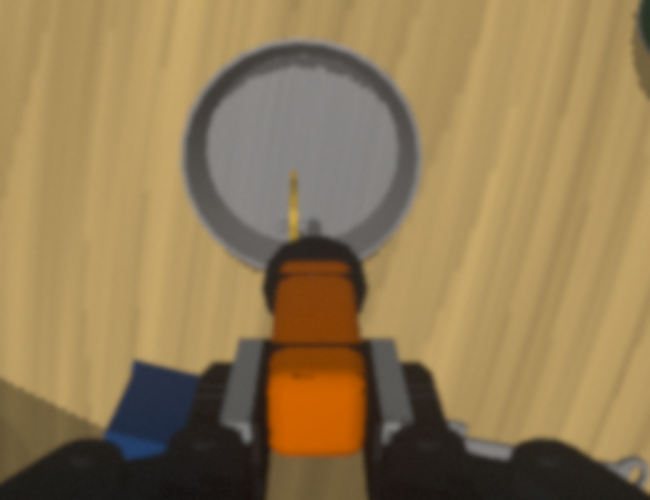

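The clip is still on the toe at (294,205), above the middle of the dish (300,150). I'll lower it.

```bash
python3 -m handwheel '[[0,0,0,0,0,0.006,1],[0,0,0,0,0,0.018,1],[0,0,0,0,0,0.034,1],[0,0,0,0,0,0.05,1],[0,0,0,0,0,0.066,1]]' | grep -E "pos|force"
python3 -m handwheel '[[0,0,0,0,0,0.016,1],[0,0,0,0,0,0.03,1],[0,0,0,0,0,0.042,1],[0,0,0,0,0,0.051,1],[0,0,0,0,0,0.0555,1]]' | grep -E "pos|force"
python3 - <<'E'
from h import *
# rows to tilt about tip point (tool frame y=-14,z=100 mm)
c=np.array([0.0018,-.012,.100])
for a in(6,12,18,24,30,36,42,48):
    Rt=R.from_euler('x',-a,degrees=True).as_matrix(); print(a,(c-Rt@c).round(4))
E
```

```text
tool_pos: [0.5083, -0.1362, 0.1893]
force: [-0.8, -0.4, -0.2]
grasp_force: 45.5
tool_pos: [0.508, -0.1365, 0.134]
force: [1.2, 0.2, -1.0]
grasp_force: 45.5
6 [ 0.     -0.0105 -0.0007]
12 [ 0.     -0.0211 -0.0003]
18 [ 0.     -0.0315  0.0012]
24 [-0.     -0.0417  0.0038]
30 [ 0.     -0.0516  0.0074]
36 [ 0.     -0.0611  0.012 ]
42 [ 0.     -0.07    0.0177]
48 [ 0.     -0.0783  0.0242]
```

```bash
python3 -m handwheel '[[-5,0,0,0,-0.0088,-0.0007,1],[-11,0,0,0,-0.0193,-0.0004,1],[-18,0,0,0,-0.0315,0.0012,1],[-24,0,0,0,-0.0417,0.0038,1],[-30,0,0,0,-0.0516,0.0074,1]]' | grep -E "pos|force"
python3 - <<'E'
from h import *
c=np.array([0.0018,-.012,.100])
for a in(6,12,18,24):
    Rt=R.from_euler('x',-a,degrees=True).as_matrix(); print(a,(c-Rt@c).round(4))
k=cal("wrist"); o=observe(); T=R.from_rotvec(o["tool_rot"]).as_matrix(); print("up in tool",T.T@[0,0,1],"joints",o["joint_positions"], "tip world",o["tool_pos"]+T@[.0018,-.014,.1018])
p,d=snapshot("wrist"); cv2.imwrite("pics/v10.png",cv2.resize(p[80:300,130:390,::-1],(650,550)))
hsv=cv2.cvtColor(p,cv2.COLOR_RGB2HSV); m=(hsv[...,0]>20)&(hsv[...,0]<33)&(hsv[...,1]>150); w=cloud("wrist",d,m,k); w=w[np.hypot(w[:,0]-.5,w[:,1]+.138)<.055]
print("yellow",len(w)); 
if len(w): print(w.min(0),w.max(0))
E
```

```text
tool_pos: [0.4575, -0.1465, 0.1285]
force: [1.7, 0.1, 0.1]
grasp_force: 45.5
6 [ 0.     -0.0105 -0.0007]
12 [ 0.     -0.0211 -0.0003]
18 [ 0.     -0.0315  0.0012]
24 [-0.     -0.0417  0.0038]
up in tool [-0.0024  0.505  -0.8631] joints [-0.5426 -0.1383 -0.7837  0.5133  0.3423  0.9114] tip world [ 0.4958 -0.1376  0.0336]
yellow 112
[ 0.4692 -0.148   0.013 ] [ 0.5027 -0.1212  0.0897]
```

```bash
cat > yel.py <<'E'
from h import *
k=cal("wrist"); o=observe(); T=R.from_rotvec(o["tool_rot"]).as_matrix(); print("tip under",o["tool_pos"]+T@[.0018,-.014,.1018],"tcp",o["tool_pos"],"j",o["joint_positions"])
p,d=snapshot("wrist"); np.savez("yel.npz",p=p,d=d); cv2.imwrite("pics/yel.png",cv2.resize(p[60:300,130:390,::-1],(650,600)))
hsv=cv2.cvtColor(p,cv2.COLOR_RGB2HSV); m=(hsv[...,0]>20)&(hsv[...,0]<33)&(hsv[...,1]>150)
w=cloud("wrist",d,m,k); w=w[(np.hypot(w[:,0]-.5,w[:,1]+.138)<.06)&(w[:,2]<.07)]
print("yellow",len(w)); 
if len(w):
    print(np.percentile(w,[3,25,50,75,97],axis=0)); 
    for a in np.arange(.46,.54,.004):
        s=w[(w[:,0]>=a)&(w[:,0]<a+.004)]
        if len(s): print(a.round(3),len(s),"y",s[:,1].min().round(3),s[:,1].max().round(3),"z",np.percentile(s[:,2],[10,90]).round(4))
E
python3 -m handwheel '[[-6,0,0,0,-0.0105,-0.0007,1],[-12,0,0,0,-0.0211,-0.0003,1],[-16,0,0,0,-0.028,0.0007,1],[-16,0,0,0,-0.028,0.0007,1]]' | grep -E "pos|force"
python3 yel.py
```

```text
tool_pos: [0.4319, -0.1504, 0.1111]
force: [0.5, -0.1, -0.3]
grasp_force: 45.6
tip under [ 0.4939 -0.1367  0.0303] tcp [ 0.4319 -0.1504  0.1111] j [-0.7752 -0.1984 -1.0738  0.1615  0.6315  0.7894]
yellow 208
[[ 0.4805 -0.1453  0.0086]
 [ 0.4845 -0.14    0.0211]
 [ 0.4886 -0.1341  0.0285]
 [ 0.4916 -0.1265  0.0356]
 [ 0.4943 -0.1195  0.0391]]
0.476 2 y -0.119 -0.118 z [0.0201 0.0213]
0.48 41 y -0.126 -0.118 z [0.0199 0.0288]
0.484 55 y -0.134 -0.123 z [0.0288 0.0378]
0.488 65 y -0.142 -0.131 z [0.0087 0.039 ]
0.492 45 y -0.147 -0.139 z [0.0203 0.0355]
```

The clip still hangs on the toe: its top is at 39 mm and the jaws are about 4 mm above the floor. I'll lower it to the floor and then pull the toe out briskly.

```bash
python3 -m handwheel '[[0,0,0,0,-0.0027,0.0026,1],[0,0,0,0,-0.0027,0.0026,1],[0,0,0,0,0.018,0.024,1],[0,0,0,0,0.019,0.025,1],[0,0,0,0,0.019,0.025,1]]' | grep -E "pos|force"
python3 yel.py
```

```text
tool_pos: [0.4655, -0.1443, 0.1094]
force: [-0.9, -0.1, -1.5]
grasp_force: 45.5
tip under [ 0.5275 -0.1306  0.0286] tcp [ 0.4655 -0.1443  0.1094] j [-0.6833 -0.1484 -1.0563  0.0765  0.5838  0.8779]
yellow 308
[[ 0.4552 -0.1513  0.005 ]
 [ 0.4607 -0.1472  0.0059]
 [ 0.4672 -0.1406  0.0064]
 [ 0.4718 -0.1293  0.0069]
 [ 0.4834 -0.1209  0.0075]]
0.46 61 y -0.152 -0.125 z [0.0054 0.0072]
0.464 42 y -0.152 -0.121 z [0.0058 0.0073]
0.468 66 y -0.152 -0.119 z [0.0056 0.0072]
0.472 24 y -0.149 -0.121 z [0.0055 0.0073]
0.476 22 y -0.146 -0.137 z [0.0058 0.0071]
0.48 22 y -0.142 -0.137 z [0.0053 0.0069]
0.484 7 y -0.14 -0.138 z [0.0054 0.0068]
```

The clip lies flat on the dish floor (z 5–7 mm), about 30 mm from the centre and clear of the toe. I'll lift off and straighten up.

```bash
python3 -m handwheel '[[0,0,0,0,0.018,-0.017,1],[0,0,0,0,0.045,-0.043,1],[0,0,0,0,0.072,-0.069,1],[0,0,0,0,0.09,-0.086,1],[8,0,0,0,0.1,-0.096,1]]' | grep -E "pos|force"
python3 -m handwheel '[[8,0,0,0,0,0,1],[16,0,0,0,0,0,1],[24,0,0,0,0,0,1],[32,0,0,0,0,0,1],[38,0,0,0,0,0,1]]' | grep -E "pos|force"
python3 -c "
from h import *
a=np.degrees(np.arctan2(0,1)); T=R.from_rotvec([2.259,2.18,0]).as_matrix(); yaw=np.degrees(np.arctan2(T[1,1],T[0,1])); print(yaw)
delta([.4539,-.4169,.24],yaw)"
```

```text
tool_pos: [0.4629, -0.1451, 0.2461]
force: [0.9, -2.1, -2.3]
grasp_force: 45.5
tool_pos: [0.4656, -0.145, 0.2469]
force: [0.1, -0.7, -1.3]
grasp_force: 45.5
-2.039075536109593
turn [ 0.54 -0.07 12.86] shift [-0.2648 -0.0626  0.0063] dist 0.272
```

```bash
python3 -m handwheel '[[0.5,0,4,0,0,-0.03,1],[0.5,0,8,0,0,-0.054,1],[0.5,0,12.9,-0.03,-0.007,-0.054,1],[0.5,0,12.9,-0.07,-0.016,-0.054,1],[0.5,0,12.9,-0.11,-0.026,-0.054,1]]' | grep -E "pos|force"
python3 - <<'E'
from h import *
p,d=snapshot("top"); q=cv2.imread("pics/top.png")[:,:,::-1]
s,_=snapshot("scene"); s0=cv2.imread("pics/scene.png")[:,:,::-1]
for n,(a,b,c) in {"top":(p,q,(225,275,320,385)),"scene":(s,s0,(60,155,200,285))}.items():
    v0,v1,u0,u1=c
    for name,lo,hi in(("yellow",20,33),("blue",100,130)):
        for im in(b,a):
            h=cv2.cvtColor(np.ascontiguousarray(im[v0:v1,u0:u1]),cv2.COLOR_RGB2HSV); m=(h[...,0]>lo)&(h[...,0]<hi)&(h[...,1]>(190 if name=="yellow" else 100))
            vv,uu=np.nonzero(m); print(n,name,m.sum(),uu.mean()+u0,vv.mean()+v0)
    a,b=[cv2.resize(np.ascontiguousarray(x[v0:v1,u0:u1,::-1]),(390,280),interpolation=cv2.INTER_CUBIC) for x in(b,a)]
    cv2.imwrite(f"pics/c_{n}.png",np.hstack([a,b]))
cv2.imwrite("pics/v10.png",np.vstack([cv2.imread("pics/c_top.png"),cv2.imread("pics/c_scene.png")]))
E
```

```text
tool_pos: [0.4592, -0.2593, 0.3001]
force: [0.2, -0.1, -0.7]
grasp_force: 45.5
top yellow 98 349.86734693877554 250.4795918367347
top yellow 0 nan nan
top blue 948 345.1413502109705 250.15822784810126
top blue 0 nan nan
scene yellow 234 243.73931623931622 90.7991452991453
scene yellow 241 243.53526970954357 91.38589211618257
scene blue 1802 247.9506104328524 117.95782463928967
scene blue 1901 247.03682272488163 116.60178853235139<stdin>:9: RuntimeWarning: Mean of empty slice.
  ret = ret.dtype.type(ret / rcount)
```

View pics/v10.png

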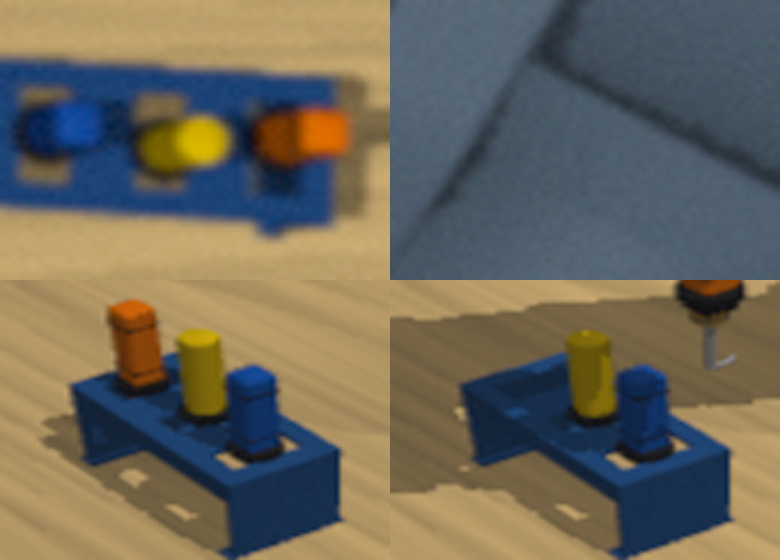

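The lower crops show both bystander tools standing as at the start, and the toe still held. I'll move on to above the pick's own slot.

```bash
python3 -c "
from h import *
delta([.4538,-.4167,.30],-2.04)"
```

```text
turn [ 0.22 -0.17 -0.32] shift [-0.1548  0.0017 -0.0014] dist 0.155
```

```bash
python3 -m handwheel '[[0,0,0,-0.04,0.001,0,1],[0,0,0,-0.085,0.0015,0,1],[0,0,0,-0.125,0.0015,0,1],[0,0,0,-0.15,0.0015,0,1],[0,0,0,-0.1545,0.0015,0,1]]' | grep -E "pos|force"
python3 -m handwheel '[[0,0,0,0,0,0,1],[0,0,0,0,0,0,1]]' | grep -E "pos|force"
python3 -c "
from h import *
delta([.4538,-.4167,.1275],-2.04); print(observe()['tool_pos'])"
```

```text
tool_pos: [0.4543, -0.4148, 0.2983]
force: [0.7, 0.8, -0.8]
grasp_force: 45.5
tool_pos: [0.4554, -0.4118, 0.2994]
force: [-0.3, 0.9, -0.9]
grasp_force: 45.5
turn [ 0.31 -0.2  -0.09] shift [-0.0055 -0.0024  0.1719] dist 0.172
[ 0.4554 -0.4118  0.2994]
```

```bash
python3 -m handwheel '[[0.3,-0.2,-0.1,-0.005,-0.002,0.01,1],[0.3,-0.2,-0.1,-0.005,-0.002,0.035,1],[0.3,-0.2,-0.1,-0.005,-0.002,0.055,1],[0.3,-0.2,-0.1,-0.005,-0.002,0.064,1],[0.3,-0.2,-0.1,-0.005,-0.002,0.064,1]]' | grep -E "pos|force"
python3 -m handwheel '[[0,0,0,0,0,0,1],[0,0,0,0,0,0,1]]' | grep -E "pos|force"
python3 - <<'E'
from h import *
delta([.4538,-.4167,.1275],-2.04)
o=observe();k=cal("wrist");T=R.from_rotvec(o["tool_rot"]).as_matrix(); p,d=snapshot("wrist")
Q=(cloud("wrist",d,np.ones(d.shape,bool),k)-o["tool_pos"])@T
s=Q[(Q[:,2]>.09)&(Q[:,2]<.106)&(abs(Q[:,0])<.01)&(Q[:,1]<.006)&(Q[:,1]>-.022)]; print(len(s),s.min(0),s.max(0),np.median(s,0))
hsv=cv2.cvtColor(p,cv2.COLOR_RGB2HSV)
w=cloud("wrist",d,(hsv[...,0]>100)&(hsv[...,0]<130)&(hsv[...,1]>100),k); w=w[(abs(w[:,2]-.085)<.004)&(np.hypot(w[:,0]-.453,w[:,1]+.365)<.09)]
print(len(w),w.min(0),w.max(0),cv2.minAreaRect(w[:,:2].astype(np.float32)*1000))
E
```

```text
tool_pos: [0.4531, -0.4165, 0.2341]
force: [-0.5, 0.5, -1.3]
grasp_force: 45.5
tool_pos: [0.454, -0.4176, 0.2362]
force: [0.7, -0.2, -0.3]
grasp_force: 45.5
turn [ 0.08  0.09 -0.  ] shift [ 0.0011 -0.0003  0.1087] dist 0.109
68 [ 0.0001 -0.0145  0.0903] [0.0038 0.0016 0.1009] [ 0.0023 -0.0061  0.0981]
5518 [ 0.4159 -0.4411  0.081 ] [ 0.4898 -0.2904  0.0881] ((453.0768737792969, -365.84954833984375), (148.19961547851562, 67.9963150024414), 86.93719482421875)
```

```bash
python3 -m handwheel '[[0,0,0,0.0007,0,0.015,1],[0,0,0,0.0007,0,0.035,1],[0,0,0,0.0007,0,0.055,1],[0,0,0,0.0007,0,0.068,1],[0,0,0,0.0007,0,0.075,1]]' | grep -E "pos|force"
python3 -m handwheel '[[0,0,0,0,0,0.006,1],[0,0,0,0,0,0.012,1],[0,0,0,0,0,0.018,1],[0,0,0,0,0,0.021,1],[0,0,0,0,0,0.021,1]]' | grep -E "pos|force"
```

```text
tool_pos: [0.4535, -0.4166, 0.1595]
force: [-0.4, -0.0, -1.0]
grasp_force: 45.5
tool_pos: [0.4535, -0.4167, 0.1388]
force: [-0.6, 0.6, -0.4]
grasp_force: 45.5
```

```bash
python3 -m handwheel '[[0,0,0,0,0,0.002,1],[0,0,0,0,0,0.004,1],[0,0,0,0,0,0.0055,1],[0,0,0,0,0,0.007,1],[0,0,0,0,0,0.007,1]]' | grep -E "pos|force"
python3 -m handwheel '[[0,0,0,0,0,0.0015,1],[0,0,0,0,0,0.003,1],[0,0,0,0,0,0.004,1],[0,0,0,0,0,0.0045,1],[0,0,0,0,0,0.0045,1]]' | grep -E "pos|force"
```

```text
tool_pos: [0.4536, -0.4167, 0.132]
force: [-0.6, 0.7, -0.5]
grasp_force: 45.5
tool_pos: [0.4536, -0.4168, 0.1276]
force: [0.3, -0.9, -1.8]
grasp_force: 45.6
```

```bash
python3 -m handwheel '[[0,0,0,0,0,0.0004,1],[0,0,0,0,0,0.0004,0.3],[0,0,0,0,0,0.0004,0],[0,0,0,0,0,0.0004,-0.5],[0,0,0,0,0,0.0004,-1]]' | grep -E "pos|force|wid"
python3 -m handwheel '[[0,0,0,0,0,0,-1],[0,0,0,0,0,0,-1],[0,0,0,0,0,-0.02,-1],[0,0,0,0,0,-0.05,-1],[0,0,0,0,0,-0.09,-1]]' | grep -E "pos|force|wid"
python3 -m handwheel '[[0,0,0,0.03,0,-0.04,-1],[0,0,0,0.06,0,-0.06,-1],[0,0,0,0.08,0,-0.07,-1],[0,0,0,0.08,0,-0.07,-1],[0,0,0,0.08,0,-0.07,-1]]' | grep -E "^t|pos|force|wid"
python3 - <<'E'
from h import *
k=cal("wrist"); p,d=snapshot("wrist"); hsv=cv2.cvtColor(p,cv2.COLOR_RGB2HSV)
c=cloud("wrist",d,(hsv[...,0]>5)&(hsv[...,0]<16)&(hsv[...,1]>150),k); c=c[(np.hypot(c[:,0]-.455,c[:,1]+.415)<.04)&(c[:,2]>.1)]
z=np.percentile(c[:,2],90); t=c[c[:,2]>z-.004]; print("handle top",z,cv2.minAreaRect(t[:,:2].astype(np.float32)*1000))
b=c[c[:,2]<.13]; print("low face",len(b),b.mean(0) if len(b) else "")
y=cloud("wrist",d,(hsv[...,0]>20)&(hsv[...,0]<33)&(hsv[...,1]>150),k); y=y[np.hypot(y[:,0]-.5,y[:,1]+.138)<.06]; print("clip",len(y),np.median(y,0) if len(y) else "", observe()["t"])
E
```

```text
tool_pos: [0.4537, -0.4168, 0.1272]
force: [0.7, 0.3, -1.1]
width: 0.0703
grasp_force: 0.0
tool_pos: [0.4529, -0.4161, 0.217]
force: [0.1, -0.1, -0.0]
width: 0.0855
grasp_force: 0.0
t: 26.35
tool_pos: [0.4564, -0.3366, 0.2864]
tool_rot: [-2.26, -2.182, 0.001]
force: [-0.2, -0.6, -1.1]
width: 0.085
grasp_force: 0.0
handle top 0.16109995340162536 ((453.3427734375, -415.2517395019531), (18.543678283691406, 19.789539337158203), 87.136474609375)
low face 162 [ 0.4535 -0.4064  0.1156]
clip 70 [ 0.4672 -0.1422  0.0064] 26.4
```

The pick is seated exactly as at the start (handle top at 0.161 m), and the clip lies in the dish. Handing in.

```bash
python3 -c "
from plant import job
print(job.hand_in())"
```

```text
the job is handed in; nothing more can be done
None
```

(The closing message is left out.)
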